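Lock the soldering turntable

ROBOT

A 6-joint arm with a two-finger parallel gripper is mounted at the origin on the work surface. World frame = base frame: x ahead of the robot, y to its left, z up, the work surface at z = 0. Lengths are in mm, angles in rad, forces in N, time in s.
With the tool pointing down it reaches from about 350 to 775 mm from the base axis. Payload 7.3 kg.
Tool frame: the origin (TCP) lies between the finger pads, 19 mm behind the fingertips; this is the grasp point; z points along the fingers, y is the line along which they close (so a half turn about z gives the same grasp; the last joint's range is limited). The gripper opens to 92 mm and grips with 3 to 60 N. Pads are 19 mm wide; open, the fingers measure 130 mm over their backs; the gripper's body (75 mm by 190 mm) begins 47 mm behind the grasp point.
Start: joints at [1.093, 0.342, 1.524, -0, 1.275, -0.146], TCP at [171.001, 496.389, 245.541] pointing down, gripper open.
Joint ranges: [-2.53, 2.53], [-0.77, 2.02], [0.04, 2.7], [-1, 4.14], [0.28, 2.66], [-3.11, 3.11]. Speed limits (rad/s): [2.57, 2.57, 3.14, 3.14, 3.14, 3.14].

INTERFACE

Orientations are given as [roll, pitch, yaw] about the fixed x, y, z axes, in that order (R = Rz(yaw) Ry(pitch) Rx(roll)).
In Python, from plant import bot gives the robot as it stands. The module is installed in compiled form; this text tells all that it offers.
- The arm moves only by the tool carry_out, never from a script. Its argument "plan" is a list of rows, each an object of numbers: "tx", "ty", "tz": the shift along the world's x, y, z in mm; "rx", "ry", "rz": the turn, a rotation vector about the world's x, y, z in rad. A call has 1 to 12 rows; each row shifts and turns the commanded pose from where the row before left it; what a row does not reach is not made up. A row lasts 1/10 s, in which the tool goes at most 50 mm and 8.59 degrees, less where a joint would pass 70% of its speed; a pose out of reach is approached as far as the arm can. A call with a gripper value outside its range is refused whole. "gripper" is the closure, from 0 (fully open) to 1 (shut), set as the call begins (left out, the last holds). The fingers move at their own pace and stop on an object; the grip force is fixed at half the most. Time passes only in rows, so rows that do not move let the fingers close. It gives the time, the measured TCP pose, the force, the opening and the grip force at its end, in the units of the state.
- bot.get_obs(): the state, without advancing time (a new reading comes with each control period).
- bot.capture(name): name is "side" or "top" or "wrist"; returns the picture (420x560x3 uint8, red, green, blue); there is no depth.
- bot.camera_model(name): a dict with "camera_matrix" (3x3 intrinsics, pixels), "dist" ([k1, k2, p1, p2, k3] as OpenCV has them; the pictures are not rectified), "R" (3x3) and "t" (3): a world point X has camera coordinates R X + t. Camera axes: x right, y down, z forward; pixel columns grow to the right and rows downward; lengths in mm; the calibration is good to about 2 mm. A picture is of the moment at which its call begins: read the wrist's pose just before it. camera_model takes no time and is no camera call; for the wrist camera it gives the pose at the moment of the call.
- bot.close_job(): hands the job in; it is judged then, once.
The state is a dict: "time": time; "joint_positions": joint angles; "dq": joint speeds; "tau": joint torques, N m; "tool_pos": TCP position; "tcp_rot": TCP orientation; "contact_force": force on the tool from outside, world axes, zero at the start; "moment": the same for the moment, N m; "grip_width": finger opening in mm; "finger_force": force on a finger pad.
Only numpy, scipy, OpenCV 4.12 (cv2) and the standard library are available. Lean on these libraries where they do the work, as an engineer would, in place of code of your own. Each camera call takes 0.05 s, during which the arm holds its last target. There are 200 camera calls.

TASK

The board on the rotary soldering fixture must not swing while it is worked on: push a turning peg round until either slot of the turntable lines up with the locking bar, then push the bar by its red tab, through the slot, until it is fully home. Do it by pushing with the fingertips only: do not take a peg or the tab between the fingers, and keep off the circuit board. Leave the other things on the bench and on the fixture's base where they are.

Things in the scene. Friction and masses are not known exactly. Their poses are not given: they have to be found in the camera images.
- fixture: Fixed black base plate of the rotary soldering fixture, 210 x 320 x 12 mm (local x -105 to 105, y -215 to 105 mm), in a varying place and yaw. Origin on the vertical turntable axis, at bench height; z up. The locking bar lies on the turntable's local -y side, on x = 0, and slides along local +y towards the axis, in an aluminium guide block 41 mm wide, y -141 to -101 mm, top z 41 mm.
- axis (a point): Point on the turntable axis, height 32 mm, axes as the fixture's. A fixed dark hub of 52 mm radius stands here, top at z 34 mm, with a socket in its local -y side for the bar's nose. The turntable is an aluminium ring around it, radii 54 and 90 mm, top at z 32 mm; on it, inside the pegs, a dark carrier plate 122 mm (along the line between the pegs) x 70 mm, top at z 41 mm, bears the board.
- turntable (a joint): Turntable angle in rad, anticlockwise from above, relative to the fixture. At 0 slot_a faces the bar, at 3.14 or -3.14 slot_b does: either is right. Turns both ways (limits -6.5, 6.5) and stays where it is left; friction about 2.5 N at a peg. If a slot is within about 0.08 rad of the bar, the bar's tapered nose enters and centres it; otherwise the nose meets the solid rim.
- slot_a (a point): Middle of the mouth of slot_a at the ring's rim (90 mm from the axis), height 32 mm. Its y axis points inward along the slot. The two slots face away from each other, half a turn apart, cut radially through the whole width of the ring, 16 mm wide, flared to 26 mm at the rim, with orange marks along their lips.
- slot_b (a point): Middle of the mouth of slot_b at the rim, half a turn from slot_a, height 32 mm.
- peg_a (a point): On the axis of turning peg a, at height 60 mm. The two pegs are upright black grips, 14 mm diameter, on the ring 79 mm from the turntable axis, a quarter turn from the slots, from z 32 to z 72 mm. At joint turntable = 0 peg_a lies on the fixture's local -x side.
- peg_b (a point): The same for turning peg b, half a turn from peg_a, at height 60 mm.
- lock_bar (a joint): How far the locking bar is pushed in, in m: 0 pulled out (nose tip 97 mm from the turntable axis, 7 mm clear of the rim), 0.054 fully home at its stop (nose through the ring and 9 mm inside the hub, red tab against the guide block). Friction 2 N, no spring: it stays where it is left. The ring blocks it unless a slot is in line.
- nose (a point): Tip of the brass bar's tapered nose (5 mm wide at the tip), on its top edge, height 31 mm. The bar is 12 mm wide, its underside at z 21 mm.
- tab (a point): Centre of the red upright thumb tab at the bar's outer end, at height 60 mm; axes as the fixture's. The tab is 30 mm wide (x), 8 mm thick (y), from z 26 to z 70 mm. Its outer face, pushed towards local +y, is 4 mm from the point on local -y. The point lies 199 mm from the turntable axis with the bar out, 145 mm with the bar home.
- board: Green circuit board being soldered, 94 x 58 mm, on the carrier plate, turning with the turntable; centred on the axis, long side along the line between the pegs; origin at z 41 mm; its parts reach up to z 56 mm, and three gold connectors on one long side reach 36 mm from that line. Not to be touched.
- solder_spool: Blue solder reel, 48 mm diameter, 38 mm high, standing on the fixture's base beside the bar (local +x side). Origin: centre of its underside. Leave alone.
- flux_bottle: Small white bottle with red cap, 30 mm diameter, 75 mm high, on the fixture's base beside the bar (local -x side). Origin: centre of its underside. Leave alone.
- pump_bottle: White solvent bottle with black collar and steel dish top, 62 mm diameter, 119 mm high, on the bench. Origin: centre of its underside. Leave alone.
- parts_bowl: Blue plastic bowl, 96 mm wide, 32 mm high, on the bench. Origin: centre of its underside. Leave alone.
- tumbler: Beige drinking tumbler with handle, 82 mm diameter, 145 mm high, at the back left of the bench. Origin: centre of its underside. Leave alone.
- screwdriver: Screwdriver with orange handle, 170 mm long, lying on the bench to the right. Origin: middle of its underside. Leave alone.
- cell: Grey round battery cell, 18 mm diameter, 65 mm high, standing upright on the bench to the right. Origin: centre of its underside. Leave alone.
- figurine: White toy astronaut on a brown base, 48 mm diameter, 69 mm high, on the bench to the right. Origin: centre of its underside. Leave alone.

How it is judged (in metres and radians):
On the way, in this order (a step that is already met when the one before it is completed fails the run):
1. one of the turntable's slots is in line with the locking bar, while the bar is still out (angle between the y axis of slot_a and the y axis of fixture, either way round below 0.12 rad and value of joint lock_bar below 0.012 m), for 0.1 s.
2. the locking bar is pushed through the slot, home (value of joint lock_bar above 0.0505 m and angle between the y axis of slot_a and the y axis of fixture, either way round below 0.05 rad), for 0.2 s.
At the end, for the whole second after the job is handed in: The bar is home (joint lock_bar above 0.0505 of 0.054 m) and at rest, one of the slots is in line with it (within 0.05 rad), and each of the eight other things is within 30 mm of where it stood (all of step 2 and velocity of joint lock_bar between -0.005 and 0.005 m/s and distance of each of solder_spool, flux_bottle, pump_bottle, parts_bowl, tumbler, screwdriver, cell, figurine from where it was at the start of the episode below 0.03 m); the robot touches nothing.
It fails at once if the circuit board is pressed by the robot (over 1 N) (contact force between board and the fingers above 1 N or contact force between board and the arm above 1 N).
It fails at once if the fixture or its moving parts are pushed with the arm or the gripper's body instead of the fingers (over 3 N) (contact force between fixture and the arm above 3 N).
It fails at once if a turning peg or the tab is taken between the fingers (TCP inside it, or within 6 mm above its top) ((horizontal distance between the grasp point and peg_a below 0.01 m and height (world z) of the grasp point below 0.078 m) or (horizontal distance between the grasp point and peg_b below 0.01 m and height (world z) of the grasp point below 0.078 m) or (y of the grasp point in the frame of tab between -0.003 and 0.003 m and x of the grasp point in the frame of tab between -0.014 and 0.014 m and height (world z) of the grasp point below 0.076 m)).
It fails at once if one of the eight other things is displaced (lifted, carried, knocked) by more than 30 mm, or tipped over (distance of any of solder_spool, flux_bottle, pump_bottle, parts_bowl, tumbler, screwdriver, cell, figurine from where it was at the start of the episode above 0.03 m or angle between any of solder_spool, flux_bottle, pump_bottle, parts_bowl, tumbler, cell, figurine's own z axis and vertical above 0.5 rad).
It also fails if it takes over 45 s, if anything falls off the work surface, if the arm or the gripper's body presses on something with over 40 N, if the wrist force passes 120 N, or if a joint passes its speed limit or range.

## Working session

There is one attempt and no reset: what is moved stays moved. The work goes in short steps, Python scripts to look and compute and a tool call to move; the robot and the scene stay as the last step left them, time stands still between calls to the robot, and variables do not carry over. Pictures are saved under pics/ and viewed, at most 10 in all, crops included, and the job is handed in when it is done.

Besides the shell and the picture viewer there is one more tool, called after ">>>" as name(argument=value, ...), one argument or row to a line, values as JSON. carry_out: Moves the arm, as the interface text tells. Its arguments: {"type":"object","properties":{"plan":{"type":"array"},"gripper":{"type":"number"}},"required":["plan"]}

```bash
mkdir -p pics
python3 - <<'E'
from plant import bot
import cv2
for n in ("top","side"):
    cv2.imwrite(f"pics/{n}1.png",bot.capture(n)[:,:,::-1])
    m=bot.camera_model(n);print(n,m)
o=bot.get_obs();print(o)
E
```

```text
top {'camera_matrix': array([[460.33551347,   0.        , 281.15988144],
       [  0.        , 460.33551347, 209.84077298],
       [  0.        ,   0.        ,   1.        ]]), 'dist': array([-0.0727201,  0.       ,  0.       ,  0.       ,  0.       ]), 'R': array([[ 0.02965915, -0.99939922, -0.01793156],
       [-0.98366653, -0.02599649, -0.17811326],
       [ 0.1775401 ,  0.02292136, -0.9838466 ]]), 't': array([  31.91468047,  540.89814641, 1280.44499239])}
side {'camera_matrix': array([[545.21867868,   0.        , 273.79924778],
       [  0.        , 545.21867868, 209.59460562],
       [  0.        ,   0.        ,   1.        ]]), 'dist': array([-0.13292002,  0.        ,  0.        ,  0.        ,  0.        ]), 'R': array([[ 0.98177361, -0.18919192,  0.01808294],
       [-0.07243445, -0.46044623, -0.88472737],
       [ 0.17570949,  0.86729216, -0.46575797]]), 't': array([-516.94936178,  131.88997997, 1495.95478245])}
{'time': 0.1, 'joint_positions': array([ 1.09296914e+00,  3.42659340e-01,  1.52487768e+00, -2.26247438e-06,
        1.27541597e+00, -1.45993338e-01]), 'dq': array([-0.00065489, -0.00186235, -0.00300921,  0.00156453, -0.00083948,
        0.00039038]), 'tau': array([ 2.14722793e-03, -4.32002234e+01, -2.44695926e+01,  7.18816649e-02,
        5.25213126e-02, -4.85421674e-05]), 'tool_pos': array([170.85939099, 496.07793509, 244.92647367]), 'tcp_rot': array([-3.14024647e+00, -1.95754666e-04,  2.80975934e+00]), 'contact_force': array([ 0.38965391,  0.09021576, -0.66437993]), 'moment': array([-0.04262618, -0.01031089, -0.01754126]), 'finger_force': 0.0, 'grip_width': 91.95380403672482}
```

View pics/top1.png

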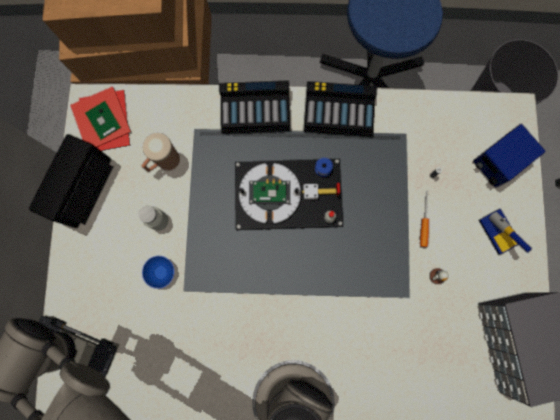

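View pics/side1.png

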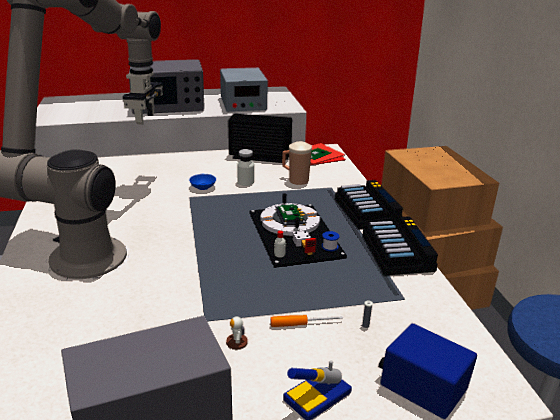

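The top view shows the fixture at about (269,191), with the bar to its right: tab at (338,189), spool at (325,167), flux bottle at (330,216). The fixture yaw is about 0. In the side view the ring is at about (290,218) and the tab at (310,245). Next I'll enlarge the crops.

Run:
```python
import cv2,numpy as np
t=cv2.imread("pics/top1.png")[150:240,225:350]
s=cv2.imread("pics/side1.png")[185:270,240:355]
t=cv2.resize(t,None,fx=6,fy=6,interpolation=cv2.INTER_CUBIC)
s=cv2.resize(s,None,fx=6,fy=6,interpolation=cv2.INTER_CUBIC)
cv2.imwrite("pics/t1.png",t);cv2.imwrite("pics/s1.png",s)
```

```text
(no output)
```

View pics/t1.png

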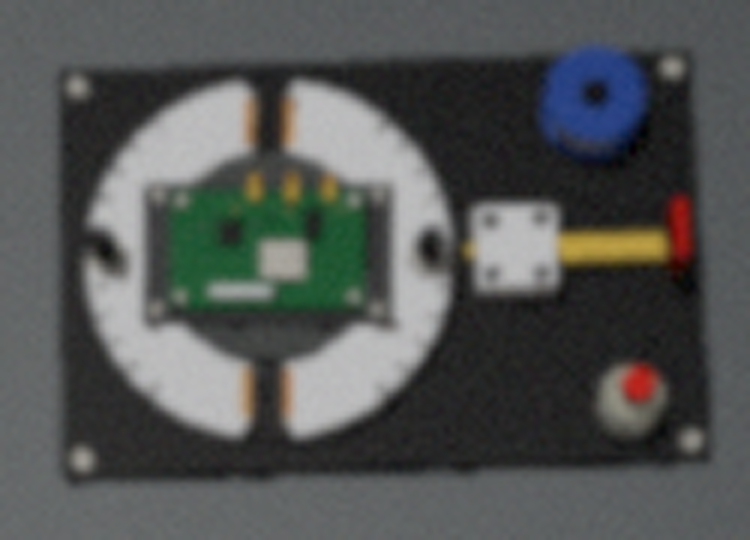

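The crop shows the slots (orange marks) pointing up and down. One peg is beside the bar at crop (432,250), the other is at the far left at (108,250), so a quarter turn is needed. The screws are at (77,85), (83,460), (672,68) and (690,440).

```bash
cat > h.py <<'E'
from plant import bot
import cv2,numpy as np
def ray(n,px,z,m=None):
    m=m or bot.camera_model(n)
    u=cv2.undistortPoints(np.array(px,float).reshape(-1,1,2),m["camera_matrix"],m["dist"])[:,0]
    d=np.c_[u,np.ones(len(u))]@m["R"]; c=-m["R"].T@m["t"]
    return c+d*((z-c[2])/d[:,2])[:,None]
def blobs(hsv,lo,hi,x0,y0,amin=3):
    k=cv2.inRange(hsv,lo,hi); n,_,s,c=cv2.connectedComponentsWithStats(k)
    return [(int(s[i,4]),(c[i]+[x0,y0]).round(1)) for i in range(1,n) if s[i,4]>=amin]
E
python3 - <<'E'
from h import *
np.set_printoptions(precision=1,suppress=True)
c=np.array([[77,85],[83,460],[672,68],[690,440]])/6-.4+[225,150]
print("screws",ray("top",c,13)[:,:2])
c=np.array([[62,68],[70,480],[690,50],[710,460]])/6-.4+[225,150]
print("corners",ray("top",c,12)[:,:2])
c=np.array([[250,120],[288,120],[248,390],[287,390],[250,262+0]])/6-.4+[225,150]
print("orange",ray("top",c,32)[:,:2])
im=cv2.imread("pics/t1.png")
h=cv2.cvtColor(im,cv2.COLOR_BGR2HSV)
for nm,lo,hi,z in(("orange",(5,90,120),(18,220,255),32),("red",(0,170,120),(4,255,255),65),("blue",(108,120,80),(125,255,255),50),("brass",(20,100,100),(27,255,255),33)):
    for a,p in blobs(h,lo,hi,0,0,150): print(nm,a,p,ray("top",p/6-.4+[225,150],z)[0,:2])
# white ring ellipse
k=cv2.inRange(h,(0,0,130),(179,60,255)); k[:,462:]=0
k[:60]=0;k[450:]=0;k[:,:80]=0
pts=max(cv2.findContours(cv2.morphologyEx(k,cv2.MORPH_CLOSE,np.ones((45,45))),0,1)[0],key=cv2.contourArea)
e=cv2.fitEllipse(cv2.convexHull(pts));print("ring",e,ray("top",np.array(e[0])/6-.4+[225,150],32)[0])
c=np.array([[95,240],[425,232],[108,250],[432,250]])/6-.4+[225,150]
print("pegs",ray("top",c,60)[:,:2])
E
```

```text
screws [[ 684.6  184.6]
 [ 493.6  172.7]
 [ 700.9 -115.3]
 [ 511.6 -125.5]]
corners [[ 693.6  192.8]
 [ 483.6  178.8]
 [ 710.9 -124.4]
 [ 502.1 -135.5]]
orange [[663.3  95.4]
 [663.8  76.5]
 [527.5  91.5]
 [528.   72.5]
 [591.3  92.8]]
orange 209 [287.2 121.6] [662.9  76.9]
orange 157 [251.2 123.5] [661.5  94.7]
orange 208 [248.7 393. ] [526.1  91.1]
red 619 [680.3 226.5] [ 606.9 -114.7]
red 641 [639.5 383.4] [530.1 -95.9]
blue 7596 [592.5  96.2] [674.7 -72.8]
brass 298 [253.8 186.6] [629.1  92.2]
brass 268 [291.8 189.3] [628.2  73.4]
brass 198 [328.5 188.8] [628.9  55.4]
brass 3162 [611.8 246.2] [603.6 -84.4]
ring ((268.3544921875, 258.91485595703125), (358.74365234375, 366.0208435058594), 77.84147644042969) [593.1  83.8  32. ]
pegs [[594.1 166.4]
 [602.1   7.5]
 [589.4 159.9]
 [593.3   3.9]]
```

View pics/s1.png

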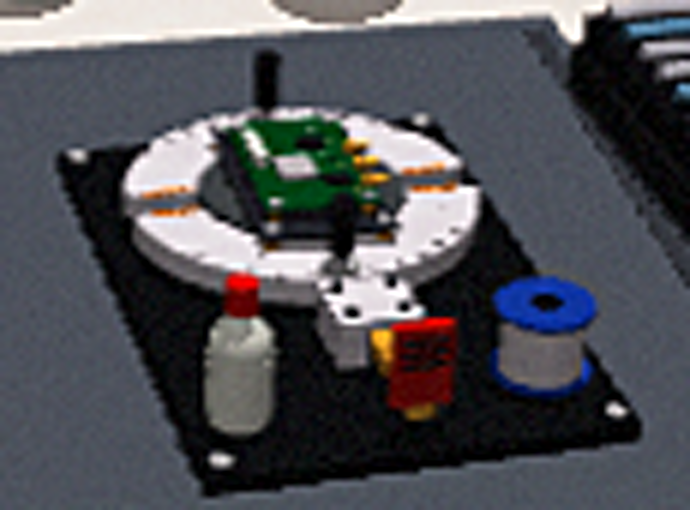

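The side crop confirms this. Pegs are at (266,78) and (345,230), the tab is at (423,365), and the spool and flux bottle are well clear of the bar line.

Fixture estimate:
- **Axis:** about (593.7, 83.5), yaw about 0.06.
- **Tab:** (607,-115), which is 199 mm from the axis, as it should be.
- **Far peg:** world angle about 91.7°, to be pushed clockwise to about 3.4°.

First I approach behind the far peg with the gripper closed.

>>> carry_out(
  plan=[
    {"tx": 35,"ty": -30,"rz": 0.033},
    {"tx": 35,"ty": -30,"rz": 0.033},
    {"tx": 35,"ty": -30,"rz": 0.033},
    {"tx": 35,"ty": -30,"rz": 0.033},
    {"tx": 35,"ty": -30,"rz": 0.033},
    {"tx": 35,"ty": -30,"rz": 0.033},
    {"tx": 35,"ty": -30,"rz": 0.033},
    {"tx": 35,"ty": -30,"rz": 0.033},
    {"tx": 35,"ty": -30,"rz": 0.033},
    {"tx": 35,"ty": -30,"rz": 0.033},
    {"tx": 35,"ty": -30,"rz": 0.033},
    {"tz": 0},
  ],
  gripper=1,
)

```text
invalid input at $.plan[0]: expected keys tx, ty, tz, rx, ry, rz
```

>>> carry_out(
  plan=[
    {"tx": 35,"ty": -30,"tz": 0,"rx": 0,"ry": 0,"rz": 0.033},
    {"tx": 35,"ty": -30,"tz": 0,"rx": 0,"ry": 0,"rz": 0.033},
    {"tx": 35,"ty": -30,"tz": 0,"rx": 0,"ry": 0,"rz": 0.033},
    {"tx": 35,"ty": -30,"tz": 0,"rx": 0,"ry": 0,"rz": 0.033},
    {"tx": 35,"ty": -30,"tz": 0,"rx": 0,"ry": 0,"rz": 0.033},
    {"tx": 35,"ty": -30,"tz": 0,"rx": 0,"ry": 0,"rz": 0.033},
    {"tx": 35,"ty": -30,"tz": 0,"rx": 0,"ry": 0,"rz": 0.033},
    {"tx": 35,"ty": -30,"tz": 0,"rx": 0,"ry": 0,"rz": 0.033},
    {"tx": 35,"ty": -30,"tz": 0,"rx": 0,"ry": 0,"rz": 0.033},
    {"tx": 35,"ty": -30,"tz": 0,"rx": 0,"ry": 0,"rz": 0.033},
    {"tx": 35,"ty": -30,"tz": 0,"rx": 0,"ry": 0,"rz": 0.033},
    {"tx": 0,"ty": 0,"tz": 0,"rx": 0,"ry": 0,"rz": 0},
  ],
  gripper=1,
)

```text
time: 1.3
tool_pos: [559.3, 162.3, 244.4]
tcp_rot: [-3.14, 0.0, -3.115]
contact_force: [0.5, 0.2, -0.3]
grip_width: 1.7
finger_force: 0.0
```

Run:
```python
from h import *
o=bot.get_obs();print(o["tool_pos"],o["tcp_rot"])
m=bot.camera_model("wrist");im=bot.capture("wrist")[:,:,::-1]
cv2.imwrite("pics/w1.png",im)
np.save("w1.npy",m,allow_pickle=True)
print(-m["R"].T@m["t"]);print(m)
```

```text
[559.30366926 162.30415629 244.37769601] [-3.14018462e+00  3.59841951e-04 -3.11481385e+00]
[475.40801503 159.33275945 382.93606585]
{'camera_matrix': array([[327.14237776,   0.        , 278.06164534],
       [  0.        , 327.14237776, 212.87481355],
       [  0.        ,   0.        ,   1.        ]]), 'dist': array([-0.01859351,  0.        ,  0.        ,  0.        ,  0.        ]), 'R': array([[-0.02615403,  0.9996558 , -0.00206066],
       [ 0.95225347,  0.02554099,  0.30423837],
       [ 0.30418628,  0.00599479, -0.95259371]]), 't': array([-146.05497835, -573.28229391,  219.21472192])}
```

View pics/w1.png

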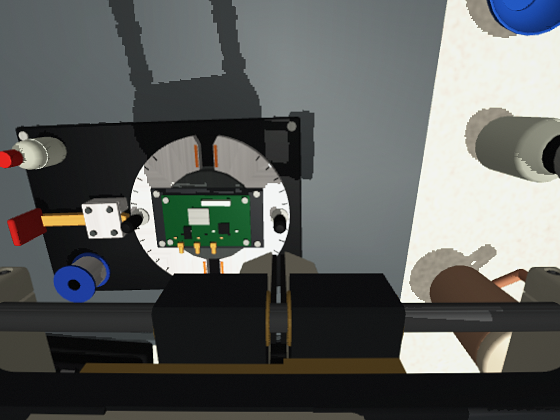

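The wrist view shows the far peg at about (279,220), the near peg at (130,222), the orange marks at (197,155)/(215,155) and (206,267)/(220,267), and the plate screws at (292,126) and (23,135).

Run:
```python
from h import *
np.set_printoptions(precision=1,suppress=True)
m=bot.camera_model("wrist")
print(ray("wrist",[[292,126],[23,135]],13,m)[:,:2])
h=cv2.cvtColor(cv2.imread("pics/w1.png"),cv2.COLOR_BGR2HSV)[110:285,120:300]
for a,p in blobs(h,(5,120,110),(18,255,255),120,110,12): print("orange",a,p,ray("wrist",p,32,m)[0,:2])
k=cv2.inRange(h,(0,0,0),(179,255,45))
n,_,s,c=cv2.connectedComponentsWithStats(k)
for i in range(1,n):
    if 40<s[i,4]<900: print("dark",s[i],c[i]+[120,110],ray("wrist",c[i]+[120,110],55,m)[0,:2])
```

```text
[[ 490.8  176.6]
 [ 507.4 -123.4]]
orange 62 [195.9 155.4] [522.9  74.3]
orange 56 [215.4 155.3] [522.3  95.2]
orange 18 [181.8 246.4] [629.   52.6]
orange 24 [197.4 247.8] [630.3  70.8]
orange 25 [204.1 267.4] [655.5  77.5]
orange 24 [221.7 267.5] [655.   98.5]
dark [154 105  12  18 186] [279.4 223.6] [589.6 165.3]
dark [ 98 113  12  12 118] [223.4 228.1] [596.3 105.7]
dark [ 61 116  11  13 101] [187.  232.2] [602.1  66.4]
dark [170 163  10  12 111] [294.5 278.9] [655.2 184.1]
```

>>> carry_out(
  plan=[
    {"tx": 0,"ty": 6,"tz": -30,"rx": 0,"ry": 0,"rz": 0},
    {"tx": 0,"ty": 0,"tz": -40,"rx": 0,"ry": 0,"rz": 0},
    {"tx": 0,"ty": 0,"tz": -40,"rx": 0,"ry": 0,"rz": 0},
    {"tx": 0,"ty": 0,"tz": -40,"rx": 0,"ry": 0,"rz": 0},
    {"tx": 0,"ty": 0,"tz": -20,"rx": 0,"ry": 0,"rz": 0},
    {"tx": 0,"ty": 0,"tz": -10,"rx": 0,"ry": 0,"rz": 0},
    {"tx": 0,"ty": 0,"tz": 0,"rx": 0,"ry": 0,"rz": 0},
  ],
)

```text
time: 2.05
tool_pos: [554.7, 173.1, 64.6]
tcp_rot: [-3.141, -0.003, -3.11]
contact_force: [0.4, -0.5, 0.5]
grip_width: 0.4
finger_force: 0.0
```

Run:
```python
from h import *
np.set_printoptions(precision=1,suppress=True)
o=bot.get_obs();print(o["tool_pos"],o["tcp_rot"],o["contact_force"])
C=np.array([592,85.])
prev=o["tool_pos"][:2]
for i,th in enumerate([91.5]+list(91.5-88.2/16*np.arange(1,17))):
    t=np.radians(th);r=np.array([np.cos(t),np.sin(t)]);q=np.array([-r[1],r[0]])
    p=C+84*r+16.5*q;print(round(th,1),p,p-prev);prev=p
```

```text
[554.7 173.1  64.6] [-3.1 -0.  -3.1] [ 0.4 -0.5  0.5]
91.5 [573.3 168.5] [18.6 -4.5]
86.0 [581.4 169.9] [8.1 1.4]
80.5 [589.6 170.6] [8.2 0.6]
75.0 [597.9 170.4] [ 8.2 -0.2]
69.4 [606.  169.4] [ 8.2 -1. ]
63.9 [614.1 167.7] [ 8.  -1.7]
58.4 [621.9 165.2] [ 7.8 -2.5]
52.9 [629.5 162. ] [ 7.6 -3.2]
47.4 [636.7 158. ] [ 7.2 -4. ]
41.9 [643.5 153.4] [ 6.8 -4.6]
36.4 [649.8 148.1] [ 6.3 -5.3]
30.9 [655.6 142.3] [ 5.8 -5.8]
25.3 [660.8 135.9] [ 5.2 -6.4]
19.8 [665.4 129. ] [ 4.6 -6.8]
14.3 [669.3 121.8] [ 3.9 -7.3]
8.8 [672.5 114.2] [ 3.2 -7.6]
3.3 [674.9 106.3] [ 2.4 -7.9]
```

>>> carry_out(
  plan=[
    {"tx": 10,"ty": -4,"tz": 0,"rx": 0,"ry": 0,"rz": 0},
    {"tx": 8,"ty": 0,"tz": 0,"rx": 0,"ry": 0,"rz": 0},
    {"tx": 8,"ty": 1,"tz": 0,"rx": 0,"ry": 0,"rz": -0.096},
    {"tx": 8,"ty": 0.5,"tz": 0,"rx": 0,"ry": 0,"rz": -0.096},
    {"tx": 8,"ty": 0,"tz": 0,"rx": 0,"ry": 0,"rz": -0.096},
    {"tx": 8,"ty": -1,"tz": 0,"rx": 0,"ry": 0,"rz": -0.096},
    {"tx": 8,"ty": -2,"tz": 0,"rx": 0,"ry": 0,"rz": -0.096},
    {"tx": 8,"ty": -2.5,"tz": 0,"rx": 0,"ry": 0,"rz": -0.096},
    {"tx": 7.5,"ty": -3,"tz": 0,"rx": 0,"ry": 0,"rz": -0.096},
    {"tx": 7,"ty": -4,"tz": 0,"rx": 0,"ry": 0,"rz": -0.096},
    {"tx": 0,"ty": 0,"tz": 0,"rx": 0,"ry": 0,"rz": 0},
  ],
)

```text
time: 3.15
tool_pos: [638.5, 157.0, 66.9]
tcp_rot: [3.139, 0.002, 2.403]
contact_force: [0.5, 0.1, 0.2]
grip_width: 0.6
finger_force: 0.0
```

Run:
```python
from h import *
im=bot.capture("top")[:,:,::-1][140:240,220:355]
cv2.imwrite("pics/t2.png",cv2.resize(im,None,fx=5,fy=5,interpolation=cv2.INTER_CUBIC))
print(bot.get_obs()["tool_pos"])
```

```text
[637.69618945 157.08784682  66.54864613]
```

View pics/t2.png

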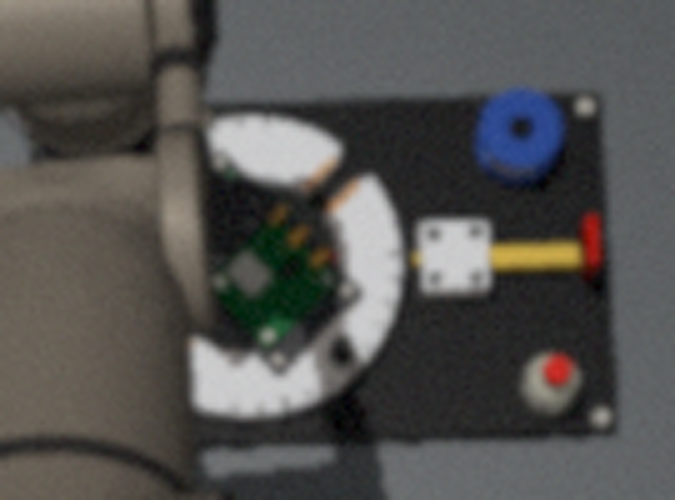

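The ring has turned about 45°. The slot is now at crop (335,185), heading for the bar, so I continue the arc.

>>> carry_out(
  plan=[
    {"tx": 6.5,"ty": -4,"tz": -1,"rx": 0,"ry": 0,"rz": -0.096},
    {"tx": 6,"ty": -5,"tz": -1,"rx": 0,"ry": 0,"rz": -0.096},
    {"tx": 6,"ty": -6,"tz": 0,"rx": 0,"ry": 0,"rz": -0.096},
    {"tx": 5,"ty": -6.5,"tz": 0,"rx": 0,"ry": 0,"rz": -0.096},
    {"tx": 4.5,"ty": -7,"tz": 0,"rx": 0,"ry": 0,"rz": -0.096},
    {"tx": 4,"ty": -7,"tz": 0,"rx": 0,"ry": 0,"rz": -0.096},
    {"tx": 2.5,"ty": -5,"tz": 0,"rx": 0,"ry": 0,"rz": -0.09},
    {"tx": 1,"ty": -4,"tz": 0,"rx": 0,"ry": 0,"rz": -0.04},
    {"tx": 0,"ty": 0,"tz": 0,"rx": 0,"ry": 0,"rz": -0.04},
    {"tx": 0,"ty": 0,"tz": 0,"rx": 0,"ry": 0,"rz": 0},
  ],
)

```text
time: 4.2
tool_pos: [672.2, 112.7, 64.1]
tcp_rot: [3.141, 0.0, 1.66]
contact_force: [0.2, 0.4, 0.4]
grip_width: 0.4
finger_force: 0.0
```

Run:
```python
from h import *
np.set_printoptions(precision=1,suppress=True)
o=bot.get_obs();print(o["tool_pos"],o["tcp_rot"],o["contact_force"])
h=cv2.cvtColor(cv2.resize(bot.capture("top")[140:240,220:355],None,fx=6,fy=6,interpolation=cv2.INTER_CUBIC),cv2.COLOR_RGB2HSV)
for a,p in blobs(h,(5,90,110),(18,220,255),0,0,100): print("orange",a,p,ray("top",p/6-.4+[220,140],32)[0,:2])
m=bot.camera_model("wrist");im=bot.capture("wrist")[:,:,::-1]
cv2.imwrite("pics/w2.png",im)
```

```text
[672.2 112.7  64.1] [3.1 0.  1.7] [0.2 0.4 0.4]
orange 125 [700.2 305.1] [ 605.1 -113.1]
```

View pics/w2.png

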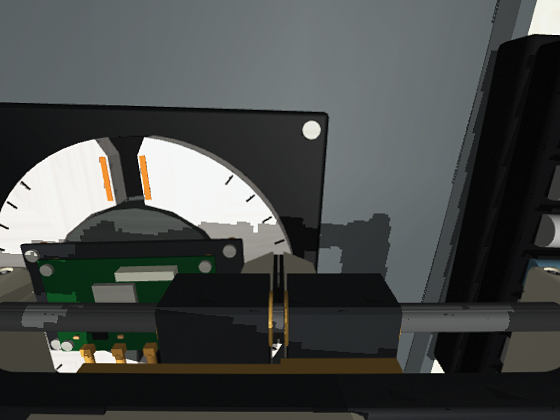

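The wrist view shows the rear slot's lips at (106,178) and (145,177), and a plate screw at (312,129). I'll measure the slot's direction from the lips.

Run:
```python
from h import *
np.set_printoptions(precision=2,suppress=True)
m=bot.camera_model("wrist")
h=cv2.cvtColor(cv2.imread("pics/w2.png"),cv2.COLOR_BGR2HSV)
k=cv2.inRange(h,(5,120,110),(20,255,255));k[210:]=0
n,l,s,c=cv2.connectedComponentsWithStats(k)
M=[]
for i in range(1,n):
    if s[i,4]<30: continue
    y,x=np.where(l==i);w=ray("wrist",np.c_[x,y],32,m)[:,:2]
    d=cv2.fitLine(w.astype(np.float32),2,0,.01,.01)[:2,0]; M.append(w.mean(0))
    print(w.mean(0),"dir from y",np.arctan(-d[0]/d[1]))
mid=np.mean(M,0);print(mid,"radial yaw",[np.arctan2(-(mid-C)[0],(mid-C)[1]) for C in ([592,85],[593.5,83.5])])
e=np.array([[327,112],[2,102],[317,258]]);w=ray("wrist",e,12,m)[:,:2];print(w)
print("plate yaw",np.arctan2(*(w[0]-w[1])[::-1]),np.arctan2(*(w[0]-w[2])[::-1]),"screw",ray("wrist",[312,129],13,m))
```

```text
[575.35 150.97] dir from y 0.12199719
[596.17 153.32] dir from y 0.1156338
[585.76 152.14] radial yaw [np.float64(0.09267212691765783), np.float64(0.11228513007060942)]
[[690.87 194.96]
 [509.21 184.72]
 [696.54 105.69]]
plate yaw 0.05632035969408046 1.634241680581912 screw [[683.54 185.09  13.  ]]
```

>>> carry_out(
  plan=[
    {"tx": 0.5,"ty": -2.5,"tz": 0,"rx": 0,"ry": 0,"rz": -0.03},
    {"tx": 0,"ty": -2,"tz": 0,"rx": 0,"ry": 0,"rz": 0},
    {"tx": 0,"ty": 0,"tz": 0,"rx": 0,"ry": 0,"rz": 0},
    {"tx": 0,"ty": 0,"tz": 0,"rx": 0,"ry": 0,"rz": 0},
  ],
)

```text
time: 4.7
tool_pos: [672.7, 108.4, 63.7]
tcp_rot: [3.141, 0.0, 1.629]
contact_force: [0.8, 1.2, 0.3]
grip_width: 0.4
finger_force: 0.9
```

```bash
cat > slot.py <<'E'
from h import *
np.set_printoptions(precision=3,suppress=True)
print(bot.get_obs()["tool_pos"])
m=bot.camera_model("wrist");im=bot.capture("wrist")
h=cv2.cvtColor(im,cv2.COLOR_RGB2HSV)
k=cv2.inRange(h,(5,120,110),(20,255,255));k[210:]=0
n,l,s,c=cv2.connectedComponentsWithStats(k)
for i in range(1,n):
    if s[i,4]<30: continue
    y,x=np.where(l==i);w=ray("wrist",np.c_[x,y],32,m)[:,:2]
    d=cv2.fitLine(w.astype(np.float32),2,0,.01,.01)[:2,0]
    print(w.mean(0),"yaw",np.arctan(-d[0]/d[1]))
E
python3 slot.py
```

```text
[672.706 108.389  63.733]
[578.415 151.882] yaw 0.07446083
[599.363 153.143] yaw 0.07159873
```

The slot is at 0.073 against the plate's 0.058, so it's aligned. Next I back off, rise and go behind the tab.

>>> carry_out(
  plan=[
    {"tx": 0,"ty": 10,"tz": 0,"rx": 0,"ry": 0,"rz": 0},
    {"tx": 0,"ty": 0,"tz": 45,"rx": 0,"ry": 0,"rz": 0},
    {"tx": 0,"ty": 0,"tz": 45,"rx": 0,"ry": 0,"rz": 0},
    {"tx": -11,"ty": -44,"tz": 0,"rx": 0,"ry": 0,"rz": 0},
    {"tx": -11,"ty": -44,"tz": 0,"rx": 0,"ry": 0,"rz": 0},
    {"tx": -11,"ty": -44,"tz": 0,"rx": 0,"ry": 0,"rz": 0},
    {"tx": -11,"ty": -44,"tz": 0,"rx": 0,"ry": 0,"rz": 0},
    {"tx": -11,"ty": -44,"tz": 0,"rx": 0,"ry": 0,"rz": 0},
    {"tx": -12,"ty": -45,"tz": 0,"rx": 0,"ry": 0,"rz": 0},
    {"tx": 0,"ty": 0,"tz": 0,"rx": 0,"ry": 0,"rz": 0},
    {"tx": 0,"ty": 0,"tz": 0,"rx": 0,"ry": 0,"rz": 0},
  ],
)

```text
time: 5.85
tool_pos: [605.1, -147.3, 153.4]
tcp_rot: [-3.141, -0.0, 1.626]
contact_force: [0.1, 0.1, 0.5]
grip_width: 0.6
finger_force: 0.0
```

Run:
```python
from h import *
o=bot.get_obs();print(o["tool_pos"],o["tcp_rot"])
m=bot.camera_model("wrist");cv2.imwrite("pics/w3.png",bot.capture("wrist")[:,:,::-1])
im=bot.capture("top")[130:240,220:355]
big=cv2.resize(im,None,fx=5,fy=5,interpolation=cv2.INTER_CUBIC);cv2.imwrite("pics/t3.png",big[:,:,::-1])
h=cv2.cvtColor(big,cv2.COLOR_RGB2HSV)
for a,p in blobs(h,(5,90,110),(18,220,255),0,0,80): print("orange",a,p,ray("top",p/5-.4+[220,130],32)[0,:2])
for a,p in blobs(h,(0,170,110),(4,255,255),0,0,80): print("red",a,p,ray("top",p/5-.4+[220,130],65)[0,:2])
```

```text
[ 605.0847066  -147.32984382  153.39397871] [-3.14098206e+00 -3.70257344e-04  1.62648062e+00]
orange 89 [357.7 294.7] [607.41688088  19.93720634]
orange 144 [133.2 304.9] [597.88111337 152.28130735]
orange 216 [365.4 322.1] [591.0105458   14.98394416]
orange 201 [133.9 332.6] [581.18699716 151.13925848]
red 256 [328.2 312.7] [588.82321233  36.51751718]
```

View pics/w3.png

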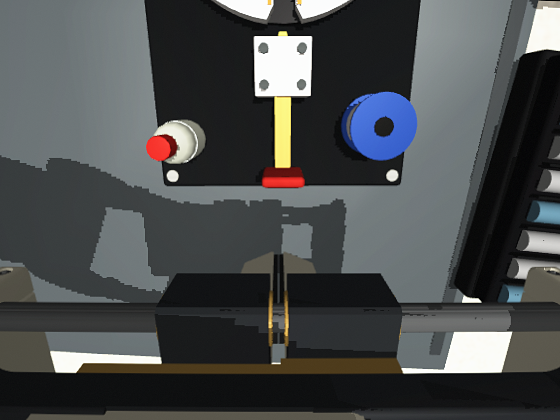

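The tab is at (283,178), straight ahead of the fingers. The slot sits in line with the brass bar at about (285,10), and the spool and bottle are clear. Descending.

>>> carry_out(
  plan=[
    {"tx": 0,"ty": 0,"tz": -30,"rx": 0,"ry": 0,"rz": 0},
    {"tx": 0,"ty": 0,"tz": -40,"rx": 0,"ry": 0,"rz": 0},
    {"tx": 0,"ty": 0,"tz": -19,"rx": 0,"ry": 0,"rz": 0},
    {"tx": 0,"ty": 0,"tz": 0,"rx": 0,"ry": 0,"rz": 0},
    {"tx": 0,"ty": 0,"tz": 0,"rx": 0,"ry": 0,"rz": 0},
  ],
)

```text
time: 6.45
tool_pos: [606.2, -145.4, 65.0]
tcp_rot: [3.141, 0.0, 1.631]
contact_force: [0.0, -0.0, 1.2]
grip_width: 0.1
finger_force: 0.0
```

Run:
```python
from h import *
m=bot.camera_model("wrist");im=bot.capture("wrist");print(bot.get_obs()["tool_pos"])
h=cv2.cvtColor(im,cv2.COLOR_RGB2HSV)
for a,p in blobs(h,(0,150,90),(6,255,255),0,0,60): print("red",a,p,ray("wrist",p,66,m)[0,:2])
```

```text
[ 606.63102513 -145.90830712   65.87713978]
red 1984 [ 80.  176.3] [516.87335261 -96.17762602]
red 2308 [283.  218.2] [ 605.09642554 -109.94197231]
```

>>> carry_out(
  plan=[
    {"tx": -0.5,"ty": 7,"tz": 0,"rx": 0,"ry": 0,"rz": 0},
    {"tx": -0.5,"ty": 7,"tz": 0,"rx": 0,"ry": 0,"rz": 0},
    {"tx": -0.5,"ty": 6,"tz": 0,"rx": 0,"ry": 0,"rz": 0},
    {"tx": -0.5,"ty": 6,"tz": 0,"rx": 0,"ry": 0,"rz": 0},
    {"tx": -0.5,"ty": 6,"tz": 0,"rx": 0,"ry": 0,"rz": 0},
    {"tx": 0,"ty": 6,"tz": 0,"rx": 0,"ry": 0,"rz": 0},
    {"tx": 0,"ty": 6,"tz": 0,"rx": 0,"ry": 0,"rz": 0},
    {"tx": -0.5,"ty": 6,"tz": 0,"rx": 0,"ry": 0,"rz": 0},
    {"tx": 0,"ty": 0,"tz": 0,"rx": 0,"ry": 0,"rz": 0},
    {"tx": 0,"ty": 0,"tz": 0,"rx": 0,"ry": 0,"rz": 0},
  ],
)

```text
time: 7.5
tool_pos: [602.1, -96.1, 64.2]
tcp_rot: [-3.141, -0.001, 1.629]
contact_force: [-0.4, 0.3, 0.2]
grip_width: 0.2
finger_force: 0.0
```

>>> carry_out(
  plan=[
    {"tx": -0.5,"ty": 5,"tz": 0,"rx": 0,"ry": 0,"rz": 0},
    {"tx": 0,"ty": 5,"tz": 0,"rx": 0,"ry": 0,"rz": 0},
    {"tx": -0.5,"ty": 5,"tz": 0,"rx": 0,"ry": 0,"rz": 0},
    {"tx": 0,"ty": 4,"tz": 0,"rx": 0,"ry": 0,"rz": 0},
    {"tx": 0,"ty": 2,"tz": 0,"rx": 0,"ry": 0,"rz": 0},
    {"tx": 0,"ty": 0,"tz": 0,"rx": 0,"ry": 0,"rz": 0},
    {"tx": 0,"ty": 0,"tz": 0,"rx": 0,"ry": 0,"rz": 0},
  ],
)

```text
time: 8.2
tool_pos: [601.7, -75.3, 64.7]
tcp_rot: [3.141, -0.0, 1.629]
contact_force: [-0.1, 0.6, -0.3]
grip_width: 0.3
finger_force: 0.0
```

Run:
```python
from h import *
m=bot.camera_model("wrist");im=bot.capture("wrist");print(bot.get_obs()["tool_pos"],bot.get_obs()["contact_force"])
h=cv2.cvtColor(im,cv2.COLOR_RGB2HSV)
for a,p in blobs(h,(0,150,90),(6,255,255),0,0,60): print("red",a,p,ray("wrist",p,66,m)[0,:2])
```

```text
[601.73736702 -75.40265741  64.71544348] [-0.19931135  0.34337231  1.09467863]
red 152 [270.3  42.7] [591.57818436  30.14189869]
red 113 [295.3  42.3] [601.03988642  30.82583018]
red 838 [283.3 263.4] [602.24946009 -61.82723663]
red 638 [103.8 341.7] [ 513.74343988 -111.2898057 ]
```

>>> carry_out(
  plan=[
    {"tx": 0,"ty": 1.5,"tz": 0,"rx": 0,"ry": 0,"rz": 0},
    {"tx": 0,"ty": 1.5,"tz": 0,"rx": 0,"ry": 0,"rz": 0},
    {"tx": 0,"ty": 0,"tz": 0,"rx": 0,"ry": 0,"rz": 0},
  ],
)

```text
time: 8.55
tool_pos: [601.7, -74.3, 64.8]
tcp_rot: [3.141, 0.003, 1.629]
contact_force: [-0.4, -7.7, 0.9]
grip_width: 0.3
finger_force: 3.8
```

>>> carry_out(
  plan=[
    {"tx": 0,"ty": 1.5,"tz": 0,"rx": 0,"ry": 0,"rz": 0},
    {"tx": 0,"ty": 1.5,"tz": 0,"rx": 0,"ry": 0,"rz": 0},
    {"tx": 0,"ty": 0,"tz": 0,"rx": 0,"ry": 0,"rz": 0},
    {"tx": 0,"ty": 0,"tz": 0,"rx": 0,"ry": 0,"rz": 0},
  ],
)

```text
time: 8.95
tool_pos: [601.8, -74.1, 65.0]
tcp_rot: [3.141, 0.006, 1.628]
contact_force: [-1.2, -17.6, 0.5]
grip_width: 0.6
finger_force: 9.0
```

The arm is against the hard stop: 17.6 N with no motion. I back off, rise and check.

>>> carry_out(
  plan=[
    {"tx": 0,"ty": -8,"tz": 0,"rx": 0,"ry": 0,"rz": 0},
    {"tx": 0,"ty": -20,"tz": 0,"rx": 0,"ry": 0,"rz": 0},
    {"tx": 0,"ty": 0,"tz": 40,"rx": 0,"ry": 0,"rz": 0},
    {"tx": 0,"ty": 0,"tz": 45,"rx": 0,"ry": 0,"rz": 0},
    {"tx": 0,"ty": -30,"tz": 30,"rx": 0,"ry": 0,"rz": 0},
    {"tx": 0,"ty": -30,"tz": 0,"rx": 0,"ry": 0,"rz": 0},
    {"tx": 0,"ty": 0,"tz": 0,"rx": 0,"ry": 0,"rz": 0},
    {"tx": 0,"ty": 0,"tz": 0,"rx": 0,"ry": 0,"rz": 0},
  ],
)

```text
time: 9.75
tool_pos: [601.2, -157.7, 179.2]
tcp_rot: [-3.141, -0.001, 1.627]
contact_force: [-0.8, -0.6, -0.6]
grip_width: 0.5
finger_force: 0.0
```

Run:
```python
from h import *
o=bot.get_obs();print(o["tool_pos"],o["contact_force"])
cv2.imwrite("pics/w4.png",bot.capture("wrist")[:,:,::-1])
```

```text
[ 601.1635991  -157.72236114  179.20224296] [-0.75086414 -0.58625051 -0.59024958]
```

View pics/w4.png

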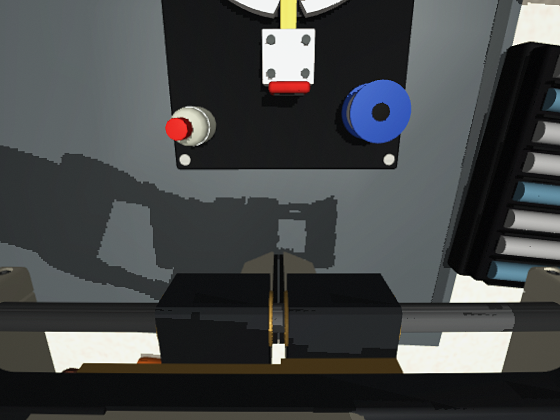

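The tab at (289,88) sits flush against the guide block. The bar runs through the slot at (288,15), and the spool and bottle haven't moved. Handing in.

```bash
python3 -c "
from plant import bot
print(bot.close_job())"
```

```text
the job is handed in; nothing more can be done
None
```

I turned the turntable a quarter turn clockwise with a peg and pushed the locking bar through the slot to its stop; the job is handed in, but no verdict came back.

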